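# Glue the ledge into a tilting book stand and hold it

### The arm

A 6-joint arm with a two-finger parallel gripper is mounted at the origin on a cart in front of the work surface, level with it; the furniture and walls round the work are solid. World frame = base frame: x ahead of the robot, y to its left, z up, the work surface at z = 0. Lengths are in mm, angles in rad, forces in N, time in s.
With the tool pointing down it reaches from about 300 to 750 mm from the base axis. Payload 8.5 kg.
Tool frame: the origin (TCP) lies midway between the tips of the shut fingers; the grasp point (between the pads) lies 19 mm behind it; z points along the fingers, y is the line along which they close (so a half turn about z gives the same grasp; the last joint's range is limited). The gripper opens to 88 mm and grips with 3 to 60 N. Pads are 18 mm wide; open, the fingers measure 123 mm over their backs; the gripper's body (75 mm by 187 mm) begins 45 mm behind the grasp point.
Start: joints at [1.135, 0.381, 1.297, -0, 1.464, -0.215], TCP at [120.448, 536.631, 238.748] pointing down, gripper open.
Joint ranges: [-3.11, 3.11], [-0.89, 2.33], [0.22, 2.48], [-1.42, 4.56], [0.17, 2.85], [-2.88, 2.88]. Speed limits (rad/s): [2.39, 2.39, 3.14, 3.14, 3.14, 3.14].

### API

Orientations are given as a unit quaternion [w, x, y, z].
In Python, from bench import env, cams gives the robot as it stands.
- The arm moves only by the shell command python3 -m crank 'ROWS' [FORCE]. ROWS is JSON, one flat list of numbers, 7 for each row, row after row: the shift along the tool's x, y, z in m, then the turn, a rotation vector about the tool's x, y, z in degrees, then the opening, from -1 (shut) to 1 (fully open). In form: [dx, dy, dz, wx, wy, wz, gripper, dx, dy, dz, wx, wy, wz, gripper, ...]. A call has 1 to 10 rows; each row shifts and turns the commanded pose from where the row before left it, along the tool's axes as they then stand; what a row does not reach is not made up. A row lasts 1/12 s, in which the tool goes at most 41.7 mm and 7.16 degrees, less where a joint would pass 70% of its speed; a pose out of reach is approached as far as the arm can. A call with a gripper value outside its range is refused whole. The fingers move at their own pace and stop on an object; FORCE is the grip in N (left out, the last holds). Time passes only in rows, so rows that do not move let the fingers close. It gives the time, the measured TCP pose, the force, the opening and the grip force at its end, in the units of the state.
- env.state(): the state, without advancing time (a new reading comes with each control period).
- cams.get_image(name): name is "scene" or "top" or "wrist"; returns a dict with "img" (384x512x3 uint8, blue, green, red), "z_map" (384x512 float32, mm along the optical axis (not along the pixel's ray), 0 where there is no reading), "K" (3x3 intrinsics, pixels), "k1" (the pictures are not rectified: a ray, as slopes to the right and down, at radius r is drawn at 1 + k1 r^2 times it, then the intrinsics apply), "T" (4x4, takes a point from camera to world coordinates); the wrist camera has in their place "mount" (4x4, takes a point from camera to tool coordinates, whose origin is the TCP and whose axes are the flange's). Camera axes: x right, y up, looking along -z (the intrinsics and any distortion apply to the point x, -y, -z); pixel columns grow to the right and rows downward; lengths in mm; the calibration is good to about 2 mm. A picture is of the moment at which its call begins: read the wrist's pose just before it.
- env.sign_off(): hands the job in; it is judged then, once.
Trained networks look in a picture, given as the dict that the camera call returned (one of the last four; its "shot" number tells which), for a name from the list of things; names that differ only in an ending like _2 or _b are one class to them, and where a whole thing is asked for, a point or a joint stands for the part that bears it (a point fixed in the world has none). Each returns a list of dicts, best first, with "conf" (0 to 1); they miss things now and then, are a little off and sometimes report something else, mostly with a low value. They report only what shows in the picture. A call takes as long as a camera call. They do not tell look-alikes from the thing itself.
- cams.look_for(picture, label): "bbox" ([centre column, centre row, width, height] in pixels, round what is visible of it).
- cams.regions_of(picture, label): "pixels" (384x512 bool, what is visible of it) and "bbox" ([centre column, centre row, width, height] in pixels, round what is visible of it).
- cams.pinpoint(picture, label): "location" ([column, row] in pixels: a listed point, or the origin of a listed thing).
The state is a dict: "t": time; "joints": joint angles; "joint_velocities": joint speeds; "joint_torque": joint torques, N m; "tcp_pos": TCP position; "ee_rot": TCP orientation; "force": force on the tool from outside, world axes, zero at the start; "torque": the same for the moment, N m; "gripper_width": finger opening in mm; "grasp_force": force on a finger pad.
Only numpy, scipy, OpenCV 4.12 (cv2) and the standard library are available. Lean on these libraries where they do the work, as an engineer would, in place of code of your own. Each camera call takes 0.05 s, during which the arm holds its last target. There are 200 camera calls.

### The job

The glue is already spread in the groove that runs across the sloping board of the book stand. First push the raised cap of the glue bottle fully home, since your hand will be tied up afterwards; then lay the long pine strip (the stand's ledge) flat into the groove, centred between the sides of the board and tilted to the board's slope so that it sits fully home along its whole length, without shifting the board's setting or the tools lying round about. Finish while still gripping the strip and pressing it steadily onto the board, with roughly 10 N, so that the glue can grab: do not let go.

Things in the scene. Friction and masses are not known exactly. Their poses are not given: they have to be found in the camera images.
- stand: plywood base of the book stand, 200 x 290 x 18 mm on a 2 mm rubber mat (220 x 330 mm); cannot slide. Origin on the bench under the middle of the hinge, at the board's low edge (nearest the robot); x points under the board toward its high end, y along the hinge, z up. Steel quadrants rise at both sides (to 90 mm high, 80 to 120 mm behind the hinge, 147 mm off the middle)
- board: brown wooden board of the stand, 200 mm up the slope, 290 mm across, 15 mm thick, hinged 22 mm above the bench, clamped at a slope of about 8 to 23 degrees (different every time; holds against normal pushes). Origin mid-hinge at the low edge, on its underside; x points up the slope, y across, z square out of the upper face (which is at z = 15 mm)
- groove (a point): middle of the groove's floor. The groove runs along the board's y over its full width and is open at both ends: 30 mm wide, 5 mm deep, lips chamfered 2 mm; bare light wood inside; its middle line is 35 mm up the slope from the hinge. Axes as the board's: z is square out of the face
- board_top (a point): middle of the upper (high) edge of the board's face; axes as the board's
- ledge: the ledge: straight pine strip 27 mm wide (its x), 290 mm long (its y), 19 mm thick (its z), 0.11 kg, lying flat on its wide face to the right of the stand; grip it across its 27 mm width near the middle, fingertips 7 mm or more above its underside because 5 mm of it go into the groove. Origin: centre of the underside
- ledge_mid (a point): centre of the ledge's volume; 9.5 mm above the groove's floor when it is fully home; axes as the ledge's
- glue_bottle: yellow glue bottle, 64 mm diameter, stands loose and upright on the bench left of the stand, 0.45 kg; its rigid body reaches 154 mm high, 185 mm with the nozzle. Origin: centre of its foot
- glue_cap (a joint): how far the bottle's white cap has been pushed down over the nozzle: 0 = fully up, 0.011 m = fully home. A stiff push fit: it slides straight down under about 6 N and stays where it is left
- cap_top (a point): centre of the cap's flat top (18 mm wide; cap 25 mm wide at its foot, 36 mm tall); 201 mm above the bench with the cap up, 190 mm when home
- brush: glue brush with wooden handle, 210 mm, lies near the bottle; origin under its middle
- cork_block: sanding block 64 x 112 x 28 mm, lies between robot and stand; origin under its middle
- clamp: black spring clamp 66 x 123 x 26 mm, lies between robot and stand; origin under its middle
There are look-alikes about, which are no part of the job. Several things have the shape of the glue_bottle; the one meant has the colours described above.

How it is judged (in metres and radians):
On the way, in this order (a step that is already met when the one before it is completed fails the run):
1. the cap of the upright glue bottle is pushed home (value of joint glue_cap above 0.009 m and angle between glue_bottle's own z axis and vertical below 0.1 rad), for 0.2 s.
2. the gripped ledge sits fully home in the groove, pressed on (z of ledge_mid in the frame of groove below 0.0115 m and x of ledge_mid in the frame of groove between -0.004 and 0.004 m and angle between the z axis of ledge and the z axis of groove, either way round below 0.04 rad and contact force between the fingers and ledge above 2 N and contact force between ledge and board above 3 N), for 0.3 s.
At the end, for the whole second after the job is handed in: The gripped ledge is home in the groove: height within 2 mm, groove line 4 mm, centred to 10 mm, parallel to the board within 0.04 rad, at rest, pressed on with 4 to 40 N through the last second; the glue bottle stands upright, its cap at least 9 of 11 mm down (all of step 1 and z of ledge_mid in the frame of groove between 0.0065 and 0.0115 m and x of ledge_mid in the frame of groove between -0.004 and 0.004 m and y of ledge_mid in the frame of groove between -0.01 and 0.01 m and angle between the z axis of ledge and the z axis of groove, either way round below 0.04 rad and angle between the y axis of ledge and the y axis of groove, either way round below 0.04 rad and contact force between the fingers and ledge above 2 N and contact force between ledge and board between 4 and 40 N and linear speed of ledge below 0.02 m/s and height (world z) of glue_bottle below 0.01 m); the arm keeps its last pose, push and grip.
It fails at once if the glue bottle is tipped over (angle between glue_bottle's own z axis and vertical above 0.5 rad).
It fails at once if the board's setting is shifted (distance of board_top from where it was at the start of the episode above 0.015 m).
It fails at once if the brush, the sanding block or the clamp is shifted (distance of any of brush, cork_block, clamp from where it was at the start of the episode above 0.03 m).
It also fails if it takes over 54 s, if anything falls off the work surface, if the arm or the gripper's body presses on something with over 40 N, if the wrist force passes 120 N, or if a joint passes its speed limit or range.

## Working session

There is one attempt and no reset: what is moved stays moved. The work goes in short steps, Python scripts to look and compute and a shell command to move; the robot and the scene stay as the last step left them, time stands still between calls to the robot, and variables do not carry over. Pictures are saved under pics/ and viewed, at most 10 in all, crops included, and the job is handed in when it is done.

```bash
ls; mkdir -p pics
cat > h.py <<'E'
import numpy as np, cv2
from bench import env, cams
from scipy.spatial.transform import Rotation as R
def Rq(q): return R.from_quat([q[1],q[2],q[3],q[0]])
def toolT():
    s=env.state(); T=np.eye(4); T[:3,:3]=Rq(s['ee_rot']).as_matrix(); T[:3,3]=s['tcp_pos']; return T
def shot(n):
    W=toolT() if n=='wrist' else None
    p=cams.get_image(n); p['Tw']=W@np.array(p['mount']) if n=='wrist' else np.array(p['T']); return p
def ray(p,uv):
    K=np.array(p['K']); d=np.array([[(uv[0]-K[0,2])/K[0,0],(uv[1]-K[1,2])/K[1,1]]])
    s=d[0].copy()
    for _ in range(20): s=d[0]/(1+p['k1']*(s@s))
    return np.array([s[0],-s[1],-1.])
def pt(p,uv,z=None):
    if z is None: z=p['z_map'][int(round(uv[1])),int(round(uv[0]))]
    return (p['Tw']@np.append(ray(p,uv)*z,1))[:3]
def atz(p,uv,h):
    d=p['Tw'][:3,:3]@ray(p,uv); o=p['Tw'][:3,3]; return o+d*(h-o[2])/d[2]
def cloud(p,mask):
    v,u=np.nonzero(mask&(p['z_map']>0)); K=np.array(p['K'])
    d=np.stack([(u-K[0,2])/K[0,0],(v-K[1,2])/K[1,1]],1); s=d.copy()
    for _ in range(20): s=d/(1+p['k1']*(s**2).sum(1,keepdims=True))
    z=p['z_map'][v,u]; P=np.stack([s[:,0]*z,-s[:,1]*z,-z,np.ones_like(z)],1)
    return (P@p['Tw'].T)[:,:3]
E
python3 - <<'E'
from h import *
print(env.state())
ims=[]
for n in ['scene','top']:
    p=shot(n); ims.append(p['img'].copy()); print(n,p['Tw'].round(2).tolist(),p['k1'])
    for l in ['ledge','glue_bottle','board','stand','brush','cork_block','clamp']:
        print(l,[(round(d['conf'],2),np.round(d['bbox']).tolist()) for d in cams.look_for(p,l)][:4])
    for l in ['cap_top','ledge_mid','groove','board_top','ledge']:
        print(l,[(round(d['conf'],2),np.round(d['location'],1).tolist(),pt(p,d['location']).round(1).tolist()) for d in cams.pinpoint(p,l)][:4])
    cv2.imwrite(f'pics/{n}0.png',cv2.resize(p['img'],(768,576)))
E
```

```text
pics
{'t': 0.0, 'joints': array([ 1.13469096e+00,  3.81209700e-01,  1.29825018e+00, -2.22733844e-06,
        1.46357128e+00, -2.15304507e-01]), 'joint_velocities': array([ 0.0008078 , -0.0019964 , -0.00071473, -0.00106173, -0.00078081,
        0.00036104]), 'joint_torque': array([ 1.93394342e-03, -4.37915719e+01, -2.24556112e+01,  7.14025763e-02,
        3.53675068e-02, -8.26999985e-05]), 'tcp_pos': array([120.34439395, 536.39513905, 238.13397312]), 'ee_rot': array([-2.29094546e-04,  1.10176153e-01,  9.93911816e-01, -6.81790742e-04]), 'force': array([-0.57698333,  0.05355798, -0.95111393]), 'torque': array([ 0.0230158 , -0.01389286, -0.05591744]), 'grasp_force': 0.0, 'gripper_width': 88.19043554945934}
scene [[0.82, 0.37, -0.44, -177.36], [-0.58, 0.5, -0.65, -952.35], [-0.02, 0.79, 0.62, 1133.82], [0.0, 0.0, 0.0, 1.0]] -0.044603225114757936
ledge [(0.96, [319.0, 316.0, 10.0, 85.0]), (0.33, [296.0, 204.0, 79.0, 81.0])]
glue_bottle [(0.79, [196.0, 166.0, 17.0, 46.0]), (0.78, [230.0, 163.0, 19.0, 54.0]), (0.68, [180.0, 153.0, 21.0, 47.0]), (0.43, [170.0, 195.0, 31.0, 26.0])]
board [(0.7
[... 990 characters left out ...]
3.0, 190.0, 17.0, 25.0]), (0.34, [286.0, 248.0, 30.0, 16.0])]
board [(0.74, [270.0, 172.0, 80.0, 74.0]), (0.21, [268.0, 174.0, 86.0, 72.0])]
stand [(0.59, [268.0, 175.0, 83.0, 75.0])]
brush []
cork_block [(0.92, [232.0, 248.0, 33.0, 24.0])]
clamp [(0.7, [286.0, 250.0, 26.0, 15.0])]
cap_top [(0.56, [189.8, 183.0], [568.2, 312.4, 197.3]), (0.47, [163.1, 213.6], [462.3, 395.2, 199.5]), (0.44, [124.5, 216.7], [447.4, 523.1, 198.4])]
ledge_mid [(0.87, [367.5, 234.0], [431.4, -332.1, 25.8])]
groove [(0.72, [274.9, 189.9], [581.6, 16.8, 45.4])]
board_top [(0.55, [277.5, 152.7], [707.4, 14.5, 101.7]), (0.22, [286.4, 248.5], [370.0, -30.0, 37.3])]
ledge [(0.72, [368.2, 233.5], [433.3, -334.6, 26.2])]
```

View pics/scene0.png

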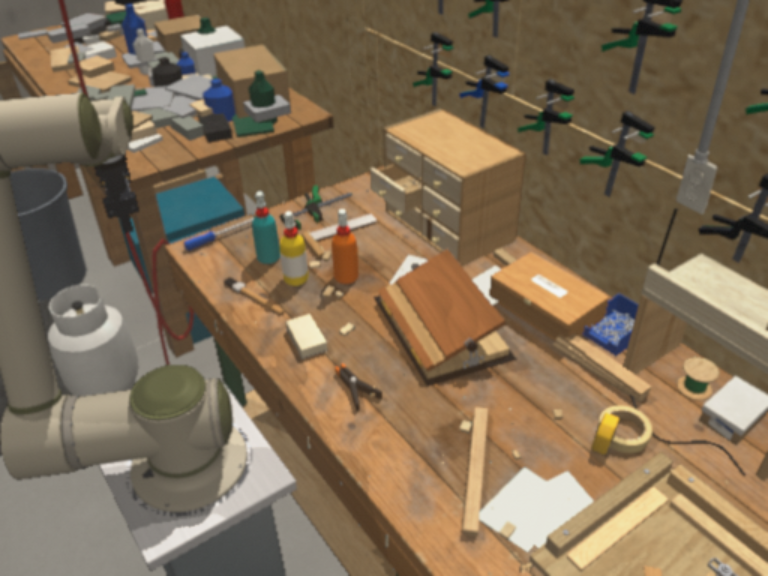

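View pics/top0.png

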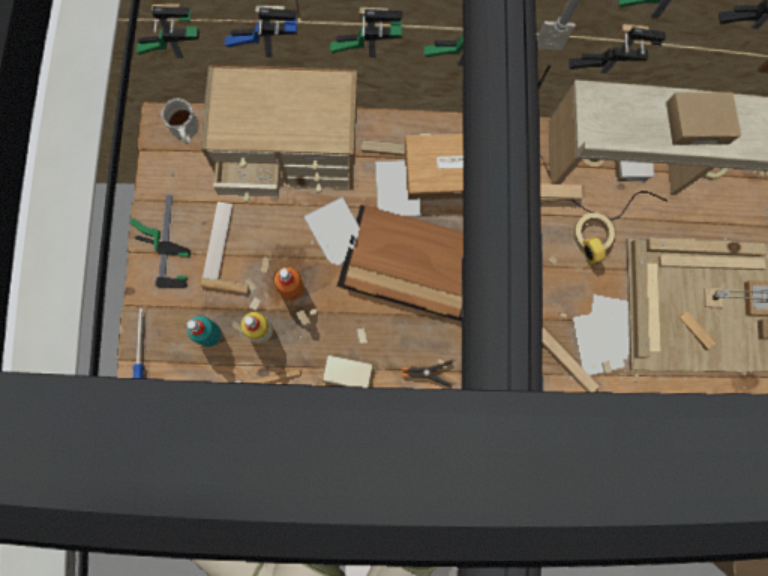

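The scene picture shows three look-alike bottles: teal (177,157), yellow (195,170) and orange (230,170). In the top view they are at (136,221), (170,217) and (193,190). I choose the yellow one, whose cap is at about (165,213) in the top view. The ledge is at (319,316) in the scene view, and the groove at (278,214).

```bash
cat >> h.py <<'E'
def plan(pos,Rt=None,n=10):
    "constant row (dx dy dz m, turn deg) repeated n times"
    T=toolT(); R0=T[:3,:3]; Rt=R0 if Rt is None else Rt
    w=R.from_matrix(R0.T@Rt).as_rotvec()/n; r=R.from_rotvec(w).as_matrix()
    S=sum(np.linalg.matrix_power(r,k) for k in range(n))
    d=np.linalg.solve(S,R0.T@(np.array(pos)-T[:3,3]))/1000
    print('n',n,'d',d.round(4).tolist(),'w',np.degrees(w).round(2).tolist(),'norm mm',(np.linalg.norm(d)*1000).round(1),'deg',np.degrees(np.linalg.norm(w)).round(2))
def down(yaw):
    "tool down, closing axis (y) at yaw rad from world x"
    y=np.array([np.cos(yaw),np.sin(yaw),0]); z=np.array([0,0,-1.]); return np.stack([np.cross(y,z),y,z],1)
E
python3 - <<'E'
from h import *
p=shot('top')
c=p['img'][190:245,110:215]; cv2.imwrite('pics/bottles.png',cv2.resize(c,None,fx=6,fy=6,interpolation=cv2.INTER_CUBIC))
w=shot('wrist'); print(w['mount'].round(3).tolist(),w['K'].round(1).tolist(),w['k1'])
plan([440,380,360],n=10)
for Y in ((440,380,360),):pass
E
```

```text
[[0.001, 0.957, 0.289, 75.283], [1.0, -0.001, 0.0, 0.344], [0.0, 0.289, -0.957, -145.336], [0.0, 0.0, 0.0, 1.0]] [[312.2, 0.0, 255.4], [0.0, 312.2, 189.8], [0.0, 0.0, 1.0]] 0.025068684762987018
n 10 d [-0.0346, -0.0083, -0.0121] w [0.0, 0.0, 0.0] norm mm 37.6 deg 0.0
```

View pics/bottles.png

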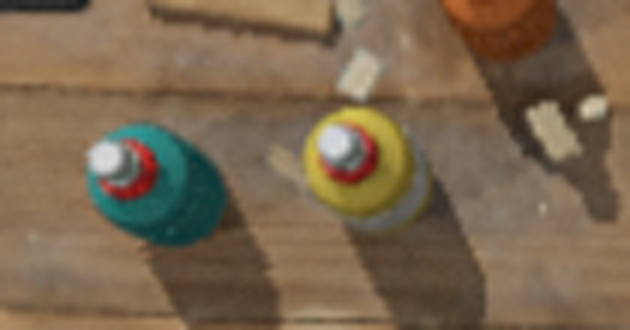

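The crop confirms the choice: the yellow bottle's white cap is at about (167,214) in the top view, between the teal bottle (129,216) and the orange one (193,190).

```bash
python3 -m crank '[-0.034,-0.008,-0.012,0,0,0,-1,-0.034,-0.008,-0.012,0,0,0,-1,-0.034,-0.008,-0.012,0,0,0,-1,-0.034,-0.008,-0.012,0,0,0,-1,-0.034,-0.008,-0.012,0,0,0,-1,-0.034,-0.008,-0.012,0,0,0,-1,-0.034,-0.008,-0.012,0,0,0,-1,-0.034,-0.008,-0.012,0,0,0,-1,-0.034,-0.008,-0.012,0,0,0,-1,-0.034,-0.008,-0.012,0,0,0,-1]' 20
python3 - <<'E'
from h import *
w=shot('wrist'); cv2.imwrite('pics/w1.png',w['img'])
for l in ['cap_top']:
    print(l,[(round(d['conf'],2),np.round(d['location'],1).tolist(),pt(w,d['location']).round(1).tolist()) for d in cams.pinpoint(w,l)][:4])
for d in cams.look_for(w,'glue_bottle'): print(d['conf'],np.round(d['bbox']))
t=shot('top');print([(round(d['conf'],2),np.round(d['location'],1).tolist(),pt(t,d['location']).round(1).tolist(),atz(t,d['location'],201).round(1)) for d in cams.pinpoint(t,'cap_top')][:4])
E
```

```text
t: 2.23
tcp_pos: [436.0, 383.0, 359.5]
ee_rot: [0.0, 0.11, 0.994, 0.0]
force: [-1.0, 0.0, -0.0]
gripper_width: 23.6
grasp_force: 0.0
cap_top [(0.93, [262.9, 197.7], [462.5, 385.4, 200.0]), (0.58, [390.7, 158.6], [450.0, 516.4, 200.9]), (0.56, [225.4, 299.3], [408.4, 381.9, 438.2])]
0.97 [360. 140.  79.  52.]
0.78 [267. 174.  48.  65.]
0.64 [235. 253.  39.  83.]
0.48 [266. 192.  24.  26.]
[(0.55, [187.4, 182.2], [570.5, 320.5, 197.7], array([569.9, 320.2, 201. ]))]
```

View pics/w1.png

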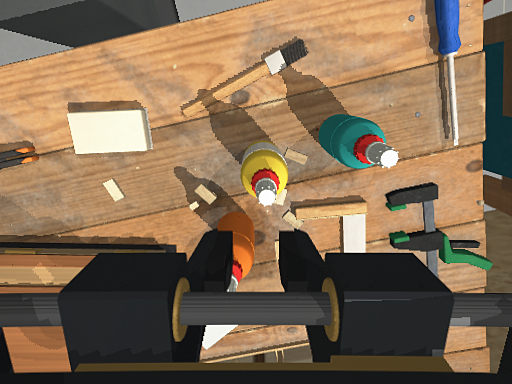

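The wrist view shows the yellow bottle's cap at (267,198), the teal cap at (389,158) and the orange bottle behind the fingers. The brush is at (250,75).

Run:
```python
from h import *
w=shot('wrist'); m=np.zeros((384,512),bool); m[180:215,250:285]=1
c=cloud(w,m); s=c[c[:,2]>196]; print(len(s),s.mean(0).round(1),((s.max(0)+s.min(0))/2).round(1),np.ptp(s,0).round(1))
cen=(s.max(0)+s.min(0))/2
t=shot('top'); print(atz(t,(167,213.8),201).round(1)); print(toolT()[:3,3])
plan([cen[0],cen[1],215],n=6)
```

```text
225 [461.8 389.2 199. ] [462.  389.2 198.8] [17.  17.8  5.1]
[461.9 382.  201. ]
[433.53983991 384.69501913 358.53620924]
n 6 d [-0.0045, 0.0018, 0.0239] w [0.0, 0.0, 0.0] norm mm 24.4 deg 0.0
```

```bash
python3 -m crank '[-0.0045,0.0017,0.024,0,0,0,-1,-0.0045,0.0017,0.024,0,0,0,-1,-0.0045,0.0017,0.024,0,0,0,-1,-0.0045,0.0017,0.024,0,0,0,-1,-0.0045,0.0017,0.024,0,0,0,-1,-0.0045,0.0017,0.022,0,0,0,-1,0,0,0,0,0,0,-1,0,0,0,0,0,0,-1,0,0,0,0,0,0,-1]'
python3 - <<'E'
from h import *
print(env.state()['force'],toolT()[:3,3]); plan([462,388.5,208],n=2)
E
```

```text
t: 3.33
tcp_pos: [463.0, 388.8, 218.3]
ee_rot: [0.001, 0.11, 0.994, 0.001]
force: [-0.5, -0.4, 0.2]
gripper_width: 0.5
grasp_force: 0.0
[-0.46862968 -0.35746929  0.23021395] [462.95114908 388.81299249 218.34664607]
n 2 d [0.0004, -0.0003, 0.0052] w [0.0, 0.0, 0.0] norm mm 5.2 deg 0.0
```

```bash
python3 -m crank '[0.001,0,0.006,0,0,0,-1,0,0,0.006,0,0,0,-1,0,0,0.003,0,0,0,-1,0,0,0.002,0,0,0,-1,0,0,0.002,0,0,0,-1,0,0,0.002,0,0,0,-1,0,0,0.002,0,0,0,-1,0,0,0.002,0,0,0,-1,0,0,0.001,0,0,0,-1,0,0,0,0,0,0,-1]'
```

```text
t: 4.17
tcp_pos: [462.4, 388.5, 191.5]
ee_rot: [0.0, 0.11, 0.994, 0.0]
force: [-1.5, -1.4, 3.6]
gripper_width: 0.5
grasp_force: 2.1
```

```bash
python3 -m crank '[0,0,0.0015,0,0,0,-1,0,0,0.001,0,0,0,-1,0,0,0.001,0,0,0,-1,0,0,0,0,0,0,-1,0,0,0,0,0,0,-1]'
```

```text
t: 4.58
tcp_pos: [463.1, 388.9, 190.3]
ee_rot: [0.002, 0.11, 0.994, 0.002]
force: [-2.3, -1.1, 16.9]
gripper_width: 0.4
grasp_force: 8.6
```

The force rose to 17 N at 190 mm, so the cap is home. I retreat and head for the ledge.

```bash
python3 -m crank '[0,0,-0.02,0,0,0,-1,0,0,-0.035,0,0,0,-1,0,0,-0.035,0,0,0,-1,0,0,-0.035,0,0,0,-1]'
python3 - <<'E'
from h import *
p=shot('scene')
r=cams.regions_of(p,'ledge')[0]; c=cloud(p,r['pixels']); print(r['conf'],len(c))
c=c[(c[:,2]>12)&(c[:,2]<32)]; 
rect=cv2.minAreaRect(c[:,:2].astype(np.float32)); print(rect,c[:,2].mean())
v=np.linalg.svd(c-c.mean(0))[2][0]; print('mean',c.mean(0),'dir',v)
# cap check
w=shot('wrist'); d=cams.pinpoint(w,'cap_top'); print([(round(x['conf'],2),pt(w,x['location']).round(1).tolist()) for x in d])
b=v*(-np.sign(v[0])); ang=np.arctan2(v[1],v[0])
for a in (ang+np.pi/2,ang-np.pi/2): plan([400,100,330],down(a),n=12)
np.save('ledge0.npy',c)
E
```

```text
t: 4.92
tcp_pos: [462.0, 388.2, 313.8]
ee_rot: [-0.0, 0.11, 0.994, -0.0]
force: [0.6, 0.3, -0.5]
gripper_width: 0.5
grasp_force: 0.0
0.91 895
((441.562744140625, -344.8758544921875), (292.929931640625, 27.063335418701172), 45.23749542236328) 19.816459140410085
mean [ 431.64067656 -354.71627852   19.81645914] dir [-0.70517292 -0.7090215  -0.00443441]
[(0.89, [463.9, 389.8, 189.9]), (0.79, [449.2, 515.6, 199.9]), (0.55, [550.2, 38.8, 16.5])]
n 12 d [-0.0249, -0.0165, -0.0015] w [0.01, -0.0, 10.18] norm mm 29.9 deg 10.18
n 12 d [0.0113, -0.023, -0.0015] w [0.0, 0.0, -4.82] norm mm 25.7 deg 4.82
```

The cap now reads 189.9 mm, so it is home. Next I look at the stand from above.

Run:
```python
from h import *
plan([540,0,390],down(np.radians(-14)),n=14)
```

```text
n 14 d [-0.0289, -0.0126, -0.0055] w [0.0, 0.0, 6.52] norm mm 32.0 deg 6.52
```

```bash
python3 -m crank '[-0.029,-0.0126,-0.0055,0,0,6.52,-1,-0.029,-0.0126,-0.0055,0,0,6.52,-1,-0.029,-0.0126,-0.0055,0,0,6.52,-1,-0.029,-0.0126,-0.0055,0,0,6.52,-1,-0.029,-0.0126,-0.0055,0,0,6.52,-1,-0.029,-0.0126,-0.0055,0,0,6.52,-1,-0.029,-0.0126,-0.0055,0,0,6.52,-1]'
python3 -m crank '[-0.029,-0.0126,-0.0055,0,0,6.52,-1,-0.029,-0.0126,-0.0055,0,0,6.52,-1,-0.029,-0.0126,-0.0055,0,0,6.52,-1,-0.029,-0.0126,-0.0055,0,0,6.52,-1,-0.029,-0.0126,-0.0055,0,0,6.52,-1,-0.029,-0.0126,-0.0055,0,0,6.52,-1,-0.029,-0.0126,-0.0055,0,0,6.52,-1,0,0,0,0,0,0,-1,0,0,0,0,0,0,-1]'
python3 - <<'E'
from h import *
print(env.state()['joints'].round(2))
w=shot('wrist'); cv2.imwrite('pics/w2.png',w['img']); np.save('w2.npy',w,allow_pickle=True)
for l in ['groove','board_top','ledge_mid','ledge']:
    print(l,[(round(d['conf'],2),np.round(d['location'],1).tolist(),pt(w,d['location']).round(1).tolist()) for d in cams.pinpoint(w,l)][:3])
r=cams.regions_of(w,'board')
for x in r: print(x['conf'],np.round(x['bbox']))
np.save('bmask.npy',r[0]['pixels'])
E
```

```text
t: 5.7
tcp_pos: [584.5, 208.7, 348.3]
ee_rot: [-0.002, 0.49, 0.872, -0.001]
force: [1.3, -0.5, 0.3]
gripper_width: 0.5
grasp_force: 0.0
t: 6.45
tcp_pos: [541.0, -2.1, 388.1]
ee_rot: [-0.001, 0.788, 0.616, -0.001]
force: [-0.4, 1.2, 0.4]
gripper_width: 0.9
grasp_force: 0.0
[-0.22  0.31  0.99  0.    1.85  0.02]
groove [(0.64, [271.7, 113.6], [575.4, 38.7, 41.7])]
board_top [(0.57, [391.2, 120.9], [724.2, -4.4, 109.3])]
ledge_mid [(0.71, [244.3, 319.7], [543.6, 20.4, 469.2])]
ledge [(0.59, [247.4, 314.9], [544.5, 21.0, 468.5])]
0.72 [330. 110. 156. 221.]
```

View pics/w2.png

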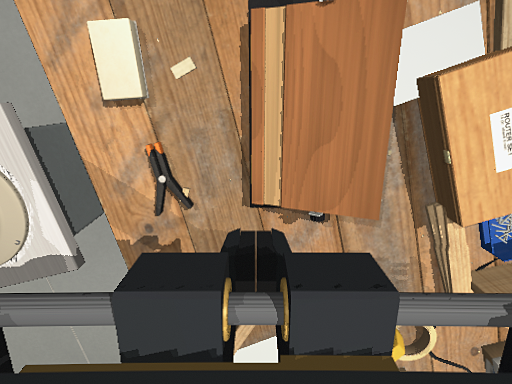

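The wrist view shows the board across columns 250-400, with the light groove at columns 264-284 from row 8 to row 206. The clamp is at (165,180) and the cork block at (118,60).

```bash
cat > fit.py <<'E'
from h import *
def fit(w, verbose=True):
    m=np.zeros((384,512),bool); m[15:190,295:375]=1
    c=cloud(w,m); 
    for _ in range(4):
        c0=c.mean(0); n=np.linalg.svd(c-c0)[2][2]; n*=np.sign(n[2]); e=(c-c0)@n; c=c[abs(e)<max(2*e.std(),.5)]
    m[:]=0; m[0:225,225:425]=1; a=cloud(w,m); h=(a-c0)@n
    y=np.array([0.2,.97,0]); y-=n*(y@n); y/=np.linalg.norm(y)
    for _ in range(3):
        x=np.cross(y,n)
        f=a[(abs(h+5)<1.8)]; u=(f-c0)@x; v=(f-c0)@y
        # groove cluster: median edge by bins
        g=(abs(u-np.median(u[(u<-35)&(u>-110)]))<25)
        hb=np.histogram(u[g],60); 
        vb=np.round(v/8); cen=[]
        for k in np.unique(vb[g]):
            s=u[g&(vb==k)]
            if len(s)>4: cen.append((k*8,np.median(s),s.min(),s.max()))
        cen=np.array(cen); cen=cen[(cen[:,0]>-120)&(cen[:,0]<120)]
        k=np.polyfit(cen[:,0],cen[:,1],1); y=y+x*k[0]; y/=np.linalg.norm(y)
    x=np.cross(y,n); u=(a-c0)@x; v=(a-c0)@y
    on=abs(h)<1.5; bu=u[on&(abs(v)<100)]; bv=v[on&(u>-20)&(u<60)]
    if verbose:
        print('slope deg',np.degrees(np.arccos(n[2])).round(2),'n',n.round(4),'yaw y',np.degrees(np.arctan2(y[1],y[0])).round(2),'resid',e.std().round(2))
        print('face u',np.percentile(bu,[.2,99.8]).round(1),bu.min(),bu.max(),'v',np.percentile(bv,[.1,99.9]).round(1),bv.min(),bv.max())
        print('groove u med',np.median(cen[:,1]).round(1),np.median(cen[:,2]).round(1),np.median(cen[:,3]).round(1),'slope',k)
        gf=g&(abs(v[on.nonzero()[0][:0]].sum() if 0 else 0)<1)
        gh=h[(abs(u-np.median(cen[:,1]))<9)&(abs(v)<100)]; print('floor h',np.median(gh),gh.std(),'floor v',np.percentile(v[(abs(u-np.median(cen[:,1]))<9)&(abs(h+5)<2)],[.2,99.8]).round(1))
    return c0,x,y,n
if __name__=='__main__':
    w=np.load('w2.npy',allow_pickle=True).item(); fit(w)
    c0,x,y,n=fit(w,0); print(c0,x,y,n)
E
python3 fit.py
```

```text
slope deg 21.85 n [-0.3614  0.0892  0.9281] yaw y 76.15 resid 0.71
face u [-123.8   75.3] -124.90382714986724 76.09269803829758 v [-167.6  127.9] -174.132714169074 129.30961644707463
groove u med -90.3 -104.8 -75.7 slope [ 8.25132458e-04 -9.02246206e+01]
floor h -4.778972294123356 0.9013249028141221 floor v [-159.4  128.4]
[660.22557006  32.06846904  81.61855623] [ 0.90114246 -0.22222255  0.37223569] [ 2.39454051e-01  9.70907695e-01 -6.61671150e-05] [-0.36139179  0.08919297  0.92813824]
```

Run:
```python
from h import *
plan([441,-345,210],down(np.radians(-45)),n=12)
from fit import fit
w=np.load('w2.npy',allow_pickle=True).item(); c0,x,y,n=fit(w,0)
p=shot('scene'); r=cams.regions_of(p,'board')
a=cloud(p,r[0]['pixels'])-c0; h=a@n; k=abs(h)<6; u=a@x; v=a@y
print(np.median(h[k&(u>-50)]),np.percentile(u[k],[1,99]),np.percentile(v[k],[.5,99.5]))
```

```text
n 12 d [-0.0297, 0.0062, 0.0149] w [-0.01, 0.0, 2.6] norm mm 33.7 deg 2.6
2.0347499253064494 [-120.25304965   76.07665466] [-171.32046143  127.43566597]
```

```bash
python3 -m crank '[-0.03,0.006,0.015,0,0,2.6,1,-0.03,0.006,0.015,0,0,2.6,1,-0.03,0.006,0.015,0,0,2.6,1,-0.03,0.006,0.015,0,0,2.6,1,-0.03,0.006,0.015,0,0,2.6,1,-0.03,0.006,0.015,0,0,2.6,1]'
python3 -m crank '[-0.03,0.006,0.015,0,0,2.6,1,-0.03,0.006,0.015,0,0,2.6,1,-0.03,0.006,0.015,0,0,2.6,1,-0.03,0.006,0.015,0,0,2.6,1,-0.03,0.006,0.015,0,0,2.6,1,-0.03,0.006,0.015,0,0,2.6,1,0,0,0,0,0,0,1,0,0,0,0,0,0,1]'
python3 - <<'E'
from h import *
print(env.state()['joints'].round(2))
w=shot('wrist'); cv2.imwrite('pics/w3.png',w['img'])
r=cams.regions_of(w,'ledge')
for q in r:
  c=cloud(w,q['pixels']); c=c[(c[:,2]>10)&(c[:,2]<30)]
  if len(c)>50: print(q['conf'],len(c),cv2.minAreaRect(c[:,:2].astype(np.float32)),np.median(c[:,2]))
print([(d['conf'],pt(w,d['location'])) for d in cams.pinpoint(w,'ledge_mid')])
E
```

```text
t: 7.35
tcp_pos: [512.2, -183.0, 298.4]
ee_rot: [-0.0, 0.864, 0.503, 0.0]
force: [0.1, 0.1, -0.5]
gripper_width: 38.5
grasp_force: 0.0
t: 8.02
tcp_pos: [435.3, -348.8, 208.4]
ee_rot: [-0.001, 0.925, 0.381, -0.0]
force: [-0.2, -0.3, 0.1]
gripper_width: 88.0
grasp_force: 0.0
[-0.89  0.42  1.33  0.    1.4  -0.1 ]
0.88 6621 ((440.5631103515625, -343.38818359375), (288.9803161621094, 27.027074813842773), 45.16246032714844) 18.284367780237403
[(0.77, array([ 442.10530979, -338.71491918,   17.86574499]))]
```

View pics/w3.png

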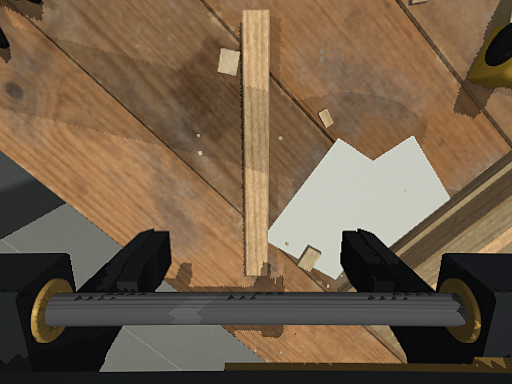

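The ledge runs vertically at columns 242-270, rows 10-275, fully in view between the open fingers. Two views agree on its centre to 1-2 mm.

Run:
```python
from h import *
plan([440.5,-343.5,45],down(np.radians(-44.84)),n=6)
```

```text
n 6 d [0.0009, -0.0, 0.0275] w [0.01, -0.0, -0.03] norm mm 27.5 deg 0.03
```

```bash
python3 -m crank '[0.001,0,0.028,0,0,0,1,0.001,0,0.028,0,0,0,1,0.001,0,0.028,0,0,0,1,0.001,0,0.028,0,0,0,1,0.001,0,0.027,0,0,0,1,0,0,0.025,0,0,0,1,0,0,0,0,0,0,1,0,0,0,0,0,0,1,0,0,0,0,0,0,1]'
python3 - <<'E'
from h import *
plan([440.5,-343.5,9],down(np.radians(-44.84)),n=2)
E
```

```text
t: 8.92
tcp_pos: [440.5, -344.8, 47.0]
ee_rot: [0.001, 0.924, 0.382, 0.0]
force: [0.8, 0.2, -0.4]
gripper_width: 87.9
grasp_force: 0.0
n 2 d [0.0005, -0.0005, 0.019] w [0.08, 0.01, -0.11] norm mm 19.0 deg 0.14
```

```bash
python3 -m crank '[0.001,-0.0005,0.015,0,0,0,1,0,0,0.013,0,0,0,1,0,0,0.009,0,0,0,1,0,0,0,0,0,0,1,0,0,0,0,0,0,1,0,0,0,0,0,0,1]'
```

```text
t: 9.42
tcp_pos: [440.3, -344.0, 9.4]
ee_rot: [0.001, 0.924, 0.382, 0.0]
force: [-0.3, -0.3, 0.4]
gripper_width: 87.9
grasp_force: 0.0
```

```bash
python3 -m crank '[0,0,0,0,0,0,-1,0,0,0,0,0,0,-1,0,0,0,0,0,0,-1,0,0,0,0,0,0,-1,0,0,0,0,0,0,-1,0,0,0,0,0,0,-1,0,0,0,0,0,0,-1,0,0,0,0,0,0,-1]' 50
```

```text
t: 10.08
tcp_pos: [439.8, -343.6, 8.2]
ee_rot: [-0.0, 0.924, 0.382, -0.0]
force: [0.0, -0.6, -0.2]
gripper_width: 36.8
grasp_force: 0.0
```

```bash
python3 -m crank '[0,0,0,0,0,0,-1,0,0,0,0,0,0,-1,0,0,0,0,0,0,-1,0,0,0,0,0,0,-1,0,0,0,0,0,0,-1]'
python3 -m crank '[0,0,-0.01,0,0,0,-1,0,0,-0.03,0,0,0,-1,0,0,-0.04,0,0,0,-1,0,0,-0.04,0,0,0,-1,0,0,-0.03,0,0,0,-1,0,0,0,0,0,0,-1]'
python3 - <<'E'
from h import *
T=toolT();print(T)
w=shot('wrist'); q=cams.regions_of(w,'ledge'); L=np.linalg.inv(T)
for r in q[:2]:
  m=r['pixels']; c=cloud(w,m); t=(c-T[:3,3])@T[:3,:3]; print(r['conf'],len(c))
  k=(abs(t[:,1])<20)&(t[:,2]>-30)&(t[:,2]<25); t=t[k]
  top=t[abs(t[:,2]-np.median(t[:,2]))<3]
  print(np.median(t[:,2]),'x range',np.percentile(top[:,0],[.1,99.9]),'y',np.percentile(top[:,1],[1,50,99]))
  A=np.c_[top[:,:2],np.ones(len(top))]; print('plane z=ax+by+c',np.linalg.lstsq(A,top[:,2],rcond=None)[0], 'line y(x)',np.polyfit(top[:,0],top[:,1],1))
E
```

```text
t: 10.5
tcp_pos: [439.8, -343.6, 8.2]
ee_rot: [0.0, 0.924, 0.382, 0.0]
force: [0.5, -0.2, -0.4]
gripper_width: 26.1
grasp_force: 50.0
t: 11.0
tcp_pos: [441.3, -345.1, 165.2]
ee_rot: [0.005, 0.924, 0.382, 0.002]
force: [0.5, 0.2, -0.2]
gripper_width: 26.5
grasp_force: 50.0
[[ 7.08597086e-01  7.05574935e-01  7.36073882e-03  4.41261661e+02]
 [ 7.05612721e-01 -7.08544226e-01 -8.70446971e-03 -3.45103765e+02]
 [-9.26246660e-04  1.13617928e-02 -9.99935024e-01  1.65151082e+02]
 [ 0.00000000e+00  0.00000000e+00  0.00000000e+00  1.00000000e+00]]
0.95 19962
-10.061340984799871 x range [-63.21508096 109.20568107] y [-13.78644527  -0.70727575  12.47031214]
plane z=ax+by+c [ 5.52302639e-04  7.98820496e-04 -1.00611150e+01] line y(x) [-0.00281093 -0.51899679]
```

Grip holds at 26 mm and 50 N. I now plan the move to hover over the groove.

```bash
cat > tgt.py <<'E'
from fit import *
w=np.load('w2.npy',allow_pickle=True).item(); c0,x,y,n=fit(w,0)
G=c0-90.0*x-15.6*y-5*n
Rt=np.stack([y,x,-n],1)
OFF=np.array([0.7,0.,8.7])   # ledge underside centre in tool axes
def goal(h,du=0,dv=0): return G+n*h+du*x+dv*y-Rt@OFF
E
python3 - <<'E'
from tgt import *
print(G,goal(0)); plan(goal(110),Rt,n=14)
E
```

```text
[577.19422463  36.47637353  43.47768504] [573.88249819  36.57271699  51.55253402]
n 14 d [0.0277, -0.0086, -0.0006] w [-1.51, 0.43, -2.21] norm mm 29.0 deg 2.71
```

```bash
python3 -m crank '[0.0277,-0.0086,-0.0006,-1.51,0.43,-2.21,-1,0.0277,-0.0086,-0.0006,-1.51,0.43,-2.21,-1,0.0277,-0.0086,-0.0006,-1.51,0.43,-2.21,-1,0.0277,-0.0086,-0.0006,-1.51,0.43,-2.21,-1,0.0277,-0.0086,-0.0006,-1.51,0.43,-2.21,-1,0.0277,-0.0086,-0.0006,-1.51,0.43,-2.21,-1,0.0277,-0.0086,-0.0006,-1.51,0.43,-2.21,-1]'
python3 -m crank '[0.0277,-0.0086,-0.0006,-1.51,0.43,-2.21,-1,0.0277,-0.0086,-0.0006,-1.51,0.43,-2.21,-1,0.0277,-0.0086,-0.0006,-1.51,0.43,-2.21,-1,0.0277,-0.0086,-0.0006,-1.51,0.43,-2.21,-1,0.0277,-0.0086,-0.0006,-1.51,0.43,-2.21,-1,0.0277,-0.0086,-0.0006,-1.51,0.43,-2.21,-1,0.0277,-0.0086,-0.0006,-1.51,0.43,-2.21,-1,0,0,0,0,0,0,-1,0,0,0,0,0,0,-1,0,0,0,0,0,0,-1]'
python3 - <<'E'
from tgt import *
print(env.state()['joints'].round(2)); plan(goal(25),Rt,n=4)
T=toolT(); w=shot('wrist'); cv2.imwrite('pics/w4.png',w['img'])
c=cloud(w,np.ones((384,512),bool)); t=(c-T[:3,3])@T[:3,:3]
k=(abs(t[:,1])<20)&(abs(t[:,2]+10)<3); s=t[k]
print('strip x',np.percentile(s[:,0],[.1,99.9]),'line',np.polyfit(s[:,0],s[:,1],1),np.polyfit(s[:,0],s[:,2],1))
a=c-c0; h=a@n; u=a@x; v=a@y
k=(abs(h)<2)&(u>-50)&(u<60); print('face h',np.median(h[k]),'u',np.percentile(u[(abs(h)<2)&(v<110)],[.5,99.5]),'v',np.percentile(v[k],[.5,99.5]))
k=(abs(h+5)<2)&(abs(u+90)<9); print('floor h',np.median(h[k]),np.percentile(v[k],[1,99.7]))
E
```

```text
t: 11.68
tcp_pos: [512.4, -153.0, 159.0]
ee_rot: [0.074, 0.86, 0.501, 0.059]
force: [1.1, -0.9, -1.6]
gripper_width: 26.3
grasp_force: 50.0
t: 12.52
tcp_pos: [533.1, 46.1, 151.6]
ee_rot: [0.147, 0.773, 0.606, 0.116]
force: [0.2, -0.1, -0.7]
gripper_width: 26.6
grasp_force: 50.0
[-0.11  0.32  1.73 -0.07  0.71  0.17]
n 4 d [0.0001, 0.0005, 0.0209] w [-0.07, -0.02, 0.0] norm mm 20.9 deg 0.07
strip x [-62.82774568 109.61698889] line [-0.00365685 -0.59467856] [-3.58760023e-05 -1.02258405e+01]
face h -0.1781369437079092 u [-225.86722436   75.06185118] v [-77.71966733 122.97737542]
  return _methods._mean(a, axis=axis, dtype=dtype,
  ret = ret.dtype.type(ret / rcount)
Traceback (most recent call last):
IndexError: index -1 is out of bounds for axis 0 with size 0
```

View pics/w4.png

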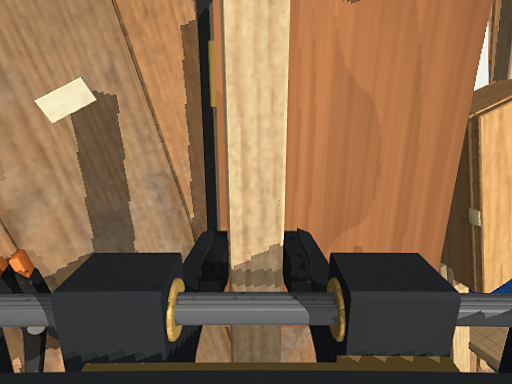

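The strip (columns 222-288) runs parallel to the board edge over the hidden groove, with the clamp well clear at lower left. I go down.

```bash
sed -i 's/0.7,0.,8.7/0.7,-0.5,8.8/' tgt.py; python3 -m crank '[0,0.0002,0.021,0,0,0,-1,0,0.0002,0.021,0,0,0,-1,0,0.0002,0.021,0,0,0,-1,0,0.0002,0.02,0,0,0,-1,0,0,0,0,0,0,-1,0,0,0,0,0,0,-1,0,0,0,0,0,0,-1]'
python3 - <<'E'
from tgt import *
plan(goal(7),Rt,n=2)
T=toolT(); w=shot('wrist'); c=cloud(w,np.ones((384,512),bool))
a=c-c0; h=a@n; u=a@x; v=a@y
k=(abs(h)<2.5)&(u>-50)&(u<50)&(v<115)&(v>-40); A=np.c_[u[k],v[k],np.ones(k.sum())]; print('face plane resid',np.linalg.lstsq(A,h[k],rcond=None)[0])
k=(abs(h)<2)&(v<100)&(v>60)&(u<-60); print('low edge u',np.percentile(u[k],[.5,2,98,99.5]),k.sum())
k=(abs(h+5)<1.5)&(v<100)&(v>20)&(u<-60)&(u>-115); print('floor seen u',np.percentile(u[k],[1,99]) if k.sum() else 0,k.sum())
k=(abs(h)<2.5)&(u>-40)&(u<50); print('v end',np.percentile(v[k],[99,99.9]))
E
```

```text
t: 13.15
tcp_pos: [564.1, 38.5, 76.5]
ee_rot: [0.148, 0.773, 0.605, 0.117]
force: [-0.6, -0.6, -1.0]
gripper_width: 26.3
grasp_force: 50.0
n 2 d [0.0002, 0.0003, 0.0099] w [-0.06, -0.04, -0.02] norm mm 9.9 deg 0.07
face plane resid [-0.00019061 -0.00052565 -0.15157251]
low edge u [-222.86029551 -221.57211185  -60.76331348  -60.20988508] 5883
floor seen u 0 0
v end [101.52066134 102.72163183]
```

```bash
python3 -m crank '[0,0.0003,0.011,0,0,0,-1,0,0.0003,0.008,0,0,0,-1,0,0,0.002,0,0,0,-1,0,0,0.002,0,0,0,-1,0,0,0.001,0,0,0,-1,0,0,0.001,0,0,0,-1,0,0,0,0,0,0,-1,0,0,0,0,0,0,-1]'
python3 - <<'E'
from tgt import *
T=toolT(); e=Rt.T@(T[:3,3]-goal(0)); print('pos vs home (v,u,-h)',e.round(2)); f=env.state()['force']; print('force tool',(T[:3,:3].T@f).round(1)); plan(goal(0),Rt,n=1)
E
```

```text
t: 13.87
tcp_pos: [573.6, 36.8, 52.9]
ee_rot: [0.148, 0.773, 0.606, 0.117]
force: [0.9, 0.5, -1.7]
gripper_width: 26.3
grasp_force: 50.0
pos vs home (v,u,-h) [ 0.15 -0.3  -1.25]
force tool [0.7 0.1 1.9]
n 1 d [-0.0002, 0.0003, 0.0012] w [-0.12, -0.11, 0.02] norm mm 1.3 deg 0.16
```

At 1.25 mm above the floor there is still no contact, so the strip is already between the lips. I press in slowly.

```bash
python3 -m crank '[0,0,0.0007,0,0,0,-1,0,0,0.0007,0,0,0,-1,0,0,0.0005,0,0,0,-1,0,0,0,0,0,0,-1,0,0,0,0,0,0,-1]'
python3 - <<'E'
from tgt import *
T=toolT(); e=Rt.T@(T[:3,3]-goal(0)); print('pos vs home (v,u,-h)',e.round(2)); s=env.state(); print('force tool',(T[:3,:3].T@s['force']).round(1),'torque',(T[:3,:3].T@s['torque']).round(2))
E
```

```text
t: 14.28
tcp_pos: [574.1, 36.7, 51.5]
ee_rot: [0.148, 0.773, 0.606, 0.117]
force: [-3.2, 0.5, 5.1]
gripper_width: 26.4
grasp_force: 50.0
pos vs home (v,u,-h) [ 0.15 -0.32  0.26]
force tool [-0.2 -1.1 -5.9] torque [ 0.3  -0.21  0.08]
```

```bash
python3 -m crank '[0,0,0.0004,0,0,0,-1,0,0,0,0,0,0,-1,0,0,0,0,0,0,-1,0,0,0,0,0,0,-1]'
python3 - <<'E'
from tgt import *
for i in range(3):
  T=toolT(); e=Rt.T@(T[:3,3]-goal(0)); print('pos (v,u,-h)',e.round(2)); s=env.state(); print('force tool',(T[:3,:3].T@s['force']).round(1),'torque',(T[:3,:3].T@s['torque']).round(2))
  w=shot('wrist')
c=cloud(w,np.ones((384,512),bool)); a=c-G; h=a@n; u=a@x; v=a@y
k=(abs(u)<11)&(abs(h-19)<4)&(v>15); A=np.c_[u[k],v[k],np.ones(k.sum())]; print('strip top h(u,v)',np.linalg.lstsq(A,h[k],rcond=None)[0],k.sum())
k=(abs(h-19)<3)&(abs(u)<25)&(v>20); print('strip u',np.percentile(u[k],[1,99]),'vmax',v[k].max())
k=(abs(h-5)<2.5)&(u>30)&(u<150)&(v>10)&(v<110); A=np.c_[u[k],v[k],np.ones(k.sum())];print('face h',np.linalg.lstsq(A,h[k],rcond=None)[0])
k=(abs(h-5)<2)&(u<0)&(v<100)&(v>20)&(u>-50); print('low lip u',np.percentile(u[k],[1,99]) if k.sum() else None)
p=shot('scene'); c=p['img'][150:270,230:370]; cv2.imwrite('pics/s5.png',cv2.resize(c,None,fx=5,fy=5,interpolation=cv2.INTER_CUBIC))
E
```

```text
t: 14.62
tcp_pos: [574.2, 36.7, 51.5]
ee_rot: [0.148, 0.773, 0.606, 0.117]
force: [-6.4, 1.7, 10.9]
gripper_width: 26.5
grasp_force: 50.0
pos (v,u,-h) [ 0.16 -0.3   0.27]
force tool [  0.1  -2.1 -12.6] torque [ 0.45 -0.3   0.09]
pos (v,u,-h) [ 0.16 -0.3   0.29]
force tool [ -1.   -1.3 -12.1] torque [ 0.4  -0.23  0.06]
pos (v,u,-h) [ 0.14 -0.31  0.28]
force tool [ -0.6  -2.4 -11.6] torque [ 0.4  -0.28  0.06]
strip top h(u,v) [-1.20956615e-03 -2.02297435e-04  1.88273321e+01] 11895
strip u [-13.70080918  12.62454712] vmax 109.41938982908265
face h [-4.74152909e-04 -2.66943824e-04  4.87379147e+00]
low lip u [-34.01548585 -15.51652096]
```

View pics/s5.png

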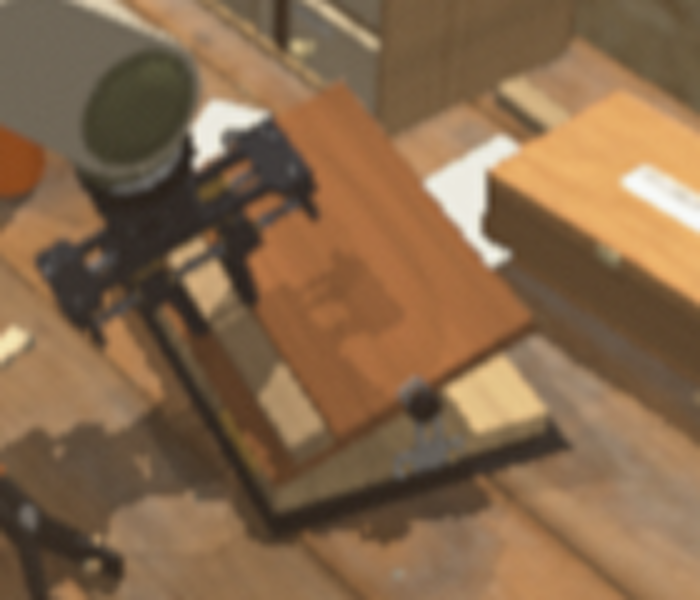

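The strip's end is flush with the board's side at about (325,450). Its top sits 13.95 mm above the face (14 mm is home), parallel to the board and pressed with about 12 N.

```bash
python3 -c "
from bench import env
print(env.sign_off())"
```

```text
the job is handed in; nothing more can be done
None
```

I handed the job in after about 15 s of robot time: the cap measured fully home, and the ledge sits flat and centred in the groove, still gripped and pressed on with about 12 N; sign-off gave no verdict.

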